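# Unlatch the jar tote and hold it up level

## Robot

A 6-joint arm with a two-finger parallel gripper is mounted at the origin on the work surface. World frame = base frame: x ahead of the robot, y to its left, z up, the work surface at z = 0. Lengths are in m, angles in degrees, forces in N, time in s.
With the tool pointing down it reaches from about 0.25 to 0.725 m from the base axis. Payload 9.7 kg.
Tool frame: the origin (TCP) lies midway between the tips of the shut fingers; the grasp point (between the pads) lies bot.grasp_offset behind it (bot.grasp_offset is the distance from the TCP to the grasp point, in m); x points along the fingers, y is the direction in which the jaws open and shut, and the axes are right-handed (so a half turn about x gives the same grasp; the last joint's range is limited). The gripper opens to 85 mm and grips with 20 to 120 N. Pads are 22 mm wide; open, the fingers measure 114 mm over their backs; the gripper's body (76 mm by 85 mm) begins 54 mm behind the grasp point. The pads swing forward as they close: fully open they stand 13 mm farther back than shut.
Start: joints at [-67.036, 4.979, 10.078, 95.1, 0, 90], TCP at [0.215, -0.506, 0.231] pointing down, gripper open.
Joint ranges: [-179.16, 179.16], [-48.56, 103.87], [-65.8, 70.77], [-126.05, 130.52], [-82.76, 87.17], [-180, 180]. Speed limits (degrees/s): [127.2, 127.2, 147.25, 180, 180, 180].

## Interface

Orientations are given as [roll, pitch, yaw] about the fixed x, y, z axes, in that order (R = Rz(yaw) Ry(pitch) Rx(roll)).
In Python, from workcell import status, camera, bot gives the robot as it stands.
- The arm moves only by the shell command python3 -m jog 'ROWS' [OPENING] [FORCE]. ROWS is text: rows parted by semicolons, each of 4 numbers parted by spaces: the shift along the tool's x, y, z in mm, then the turn about the tool's x in degrees. A call has exactly 8 rows; each row is the pose to reach, as a shift and turn from the pose commanded when the call began, along the tool's axes at that moment; what a row does not reach only later rows make up. A row lasts 1/8 s, in which the tool goes at most 62.5 mm and 10.7 degrees, less where a joint would pass 70% of its speed; a pose out of reach is approached as far as the arm can. A call with a gripper value outside its range is refused whole. OPENING is the opening, from 0 (shut) to 1 (fully open), set as the call begins (- or left out, the last holds). The fingers move at their own pace and stop on an object; FORCE is the grip in N (left out, the last holds). Time passes only in rows, so rows that repeat a pose let the fingers close, or fill a call up. It gives the time, the measured TCP pose, the force and the opening at its end, in the units of the state.
- status.get_obs(): the state, without advancing time (a new reading comes with each control period).
- camera(name): name is "side" or "top" or "wrist"; returns a dict with "color" (400x640x3 uint8, red, green, blue), "vfov" (degrees; the focal length in pixels is half the picture's height over the tangent of half this angle, whatever the lens; pixels are square), "cx", "cy" (the principal point, pixels), "rvec" (rotation vector, rad) and "tvec" (3), from world to camera coordinates, as OpenCV has them. Camera axes: x right, y down, z forward; pixel columns grow to the right and rows downward; lengths in m; the calibration is good to about 2 mm. The wrist camera is an equidistant fisheye: a pixel r from the principal point sees the ray r / f radians off the axis. A picture is of the moment at which its call begins. There is no depth.
- bot.job_done(): hands the job in, once; it reports no verdict.
The state is a dict: "time": time; "q": joint angles; "qd": joint speeds; "joint_efforts": joint torques, N m; "ee_pos": TCP position; "tcp_rot": TCP orientation; "wrist_force": force on the tool from outside, world axes, zero at the start; "torque": the same for the moment, N m; "opening": finger opening in m.
Only numpy, scipy, OpenCV 4.12 (cv2) and the standard library are available. Lean on these libraries where they do the work, as an engineer would, in place of code of your own. Each camera call takes 0.05 s, during which the arm holds its last target. There are 200 camera calls.

## Task

The board under the wooden jar tote needs wiping: turn the black latch knob counter-clockwise (seen from above) until it clicks over and the steel latch has swung off the tote's tongue, then lift the tote by its handle bar straight up, about 10 cm clear of the board. Finish while still holding it there, steady and level above the board with both jars standing in it; do not tip it on the way, and leave the brush cup, plaster cone and paint can alone.

Things in the scene. Friction and masses are not known exactly. Their poses are not given: they have to be found in the camera images.
- lock (a joint): latch knob's angle, rad: 0 = latched (as it starts), grows counter-clockwise seen from above, stop at 1.4 = open. A sprung detent resists the turn (about 0.1 N m at first, less and less) up to 0.7 rad and beyond that drives the knob on to 1.4. The latch arm is off the tongue from about 1.1.
- lock_grip (a point): on the knob's upright axis, 66 mm above the table, where to grip it. Black bar grip 14 mm thick (x) by 46 mm long (y), from 22 mm below to 14 mm above this point, on a 44 mm disc: fingers end at most 21 mm below it. Turns with the knob; z up; latched, its axes are the dock's. The tote's end board stands 90 mm away along the dock's +y.
- lock_tip (a point): end of the steel latch arm under the knob, 70 mm from the knob's axis along the knob's +y (towards the tote when latched), 39 mm above the table. The arm is 18 mm wide and 5 mm thick and, latched, lies over the tote's tongue.
- dock: fixed grey board, 170 mm (x) by 360 mm (y) by 18 mm thick, with 12 mm high wooden strips 3 to 4 mm clear of the tote's sides and ends, and the latch knob standing 190 mm from the origin along the dock's -y. Origin on the table surface (board's underside), below the centre of the seated tote.
- tote: open plywood jar tote, loose, seated on the dock, same axes; 120 (x) by 200 mm (y), walls 50 mm high, 8 mm thick, 46 mm wide end uprights to 147 mm, low divider in the middle; 0.5 to 0.86 kg with jars. Origin: centre of its underside, 18 mm above the table when seated; z up. A steel tongue 40 mm wide juts 45 mm from its -y end, 11 to 16 mm above the underside.
- tote_handle (a point): middle of the tote's wooden handle bar, 132 mm above the tote's underside (150 mm above the table when seated). The bar runs 184 mm along the tote's y, is 14 mm thick (x) and 26 mm tall, and joins the two end uprights; the jars end at least 25 mm below the bar. Axes are the tote's.
- jar_large: lidded glass jar, 54 mm across, 85 mm tall, 0.12 to 0.24 kg, loose in one half of the tote (either one), standing on its 8 mm floor. Origin: centre of its underside; z up.
- jar_small: lidded glass jar, 44 mm across, 60 mm tall, 0.07 to 0.14 kg, loose in the tote's other half. Origin: centre of its underside; z up.
- brush_cup: white cup with brushes, 76 mm across, 200 mm tall with the brushes; leave alone. Origin: centre of its underside.
- plaster_cone: plaster drawing cone, 80 mm across, 120 mm tall; leave alone. Origin: centre of its underside.
- paint_can: closed paint can, 72 mm across, 90 mm tall; leave alone. Origin: centre of its underside.

How it is judged (in metres and radians):
On the way, in this order (a step that is already met when the one before it is completed fails the run):
1. the knob is turned past its click with the tote still seated (value of joint lock above 1.15 rad and height (world z) of tote below 0.028 m), for 0.2 s.
2. the tote is held in the gripper, clear of the board, level and steady (height (world z) of tote between 0.078 and 0.168 m and horizontal distance between tote and dock below 0.06 m and angle between tote's own z axis and vertical below 0.1 rad and linear speed of tote below 0.03 m/s and angular speed of tote below 0.15 rad/s and contact force between tote and the fingers above 2 N and contact force between tote and dock below 0.1 N), for 0.5 s.
At the end, for the whole second after the job is handed in: Tote in the fingers (over 2 N), off the dock, underside 60 to 150 mm above its seat, within 60 mm sideways, tilt under 0.1 rad, below 0.03 m/s and 0.15 rad/s; both jars standing in it (tilt under 0.2 rad); knob past 1.15 rad (all of step 2 and angle between each of jar_large, jar_small's own z axis and vertical below 0.2 rad and z of jar_large in the frame of tote between 0 and 0.025 m and x of jar_large in the frame of tote between -0.055 and 0.055 m and y of jar_large in the frame of tote between -0.095 and 0.095 m and z of jar_small in the frame of tote between 0 and 0.025 m and x of jar_small in the frame of tote between -0.055 and 0.055 m and y of jar_small in the frame of tote between -0.095 and 0.095 m and value of joint lock above 1.15 rad); the arm keeps its last pose, push and grip.
It fails at once if the tote is tipped by more than 0.3 rad (angle between tote's own z axis and vertical above 0.3 rad).
It fails at once if a jar in the tote is tipped over (angle between any of jar_large, jar_small's own z axis and vertical above 0.5 rad).
It fails at once if a bystander is moved by more than 30 mm (distance of any of brush_cup, plaster_cone, paint_can from where it was at the start of the episode above 0.03 m).
It also fails if it takes over 51 s, if anything falls off the work surface, if the arm or the gripper's body presses on something with over 40 N, if the wrist force passes 120 N, or if a joint passes its speed limit or range.

## Working session

There is one attempt and no reset: what is moved stays moved. The work goes in short steps, Python scripts to look and compute and a shell command to move; the robot and the scene stay as the last step left them, time stands still between calls to the robot, and variables do not carry over. Pictures are saved under pics/ and viewed, about 8 in all and at most 12, crops included, and the job is handed in when it is done.

```bash
mkdir -p pics; ls
cat > h.py <<'E'
import numpy as np, cv2
from workcell import status, camera, bot
from scipy.spatial.transform import Rotation as R
def snap(n,f):
    c=camera(n); cv2.imwrite('pics/'+f,c['color'][:,:,::-1]); return c
def ray(c,u,v):
    f=200/np.tan(np.radians(c['vfov'])/2); M=cv2.Rodrigues(np.array(c['rvec'],float))[0]
    d=np.array([(u-c['cx'])/f,(v-c['cy'])/f,1.]); d=M.T@d
    return -M.T@np.array(c['tvec'],float).ravel(), d
def onz(c,u,v,z):
    o,d=ray(c,u,v); return o+d*(z-o[2])/d[2]
E
python3 - <<'E'
from h import *
import pickle
for n in('top','side'):
    c=snap(n,n+'1.png'); pickle.dump(c,open(n+'.pkl','wb')); print(n,c['vfov'],c['cx'],c['cy'],ray(c,320,200))
print(status.get_obs(),bot.grasp_offset)
E
```

```text
pics
top 47.65866682342768 317.98313591254714 195.21343483399687 (array([0.47748299, 0.03385436, 1.47227262]), array([ 0.12406175, -0.01472338, -0.99223156]))
side 47.39970937819684 323.4297981453342 195.44115761386502 (array([0.56158027, 1.13389282, 0.76161274]), array([ 0.07120214, -0.86547592, -0.49602265]))
{'time': 0.1, 'q': array([-6.70376455e+01,  5.00773367e+00,  1.00386214e+01,  9.50975814e+01,
       -1.66787950e-04,  9.00013414e+01]), 'qd': array([ 0.03486417, -0.05234418,  0.15884975,  0.04706503,  0.03942353,
       -0.06796453]), 'joint_efforts': array([-3.54676440e-04, -5.21565270e+01,  4.65651870e+01,  1.61328551e-02,
        6.37765970e-05,  1.45209191e-05]), 'ee_pos': array([ 0.2144932 , -0.50624096,  0.23065267]), 'tcp_rot': array([-89.85537351,  89.93330604, 113.10563968]), 'wrist_force': array([ 0.42465705,  0.63010068, -0.22564007]), 'torque': array([-0.02872145,  0.01889722, -0.05260199]), 'opening': 0.08563716127328581} 0.0187
```

View pics/top1.png

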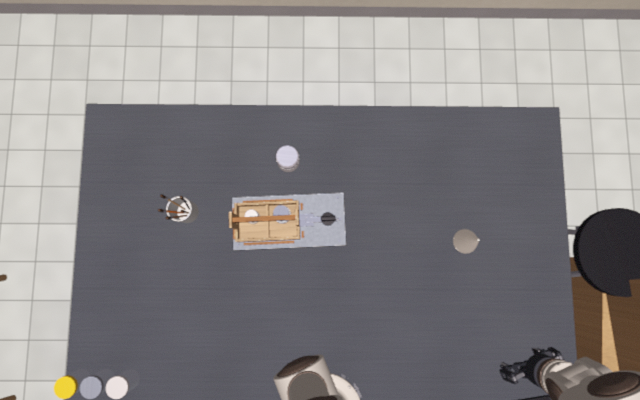

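View pics/side1.png

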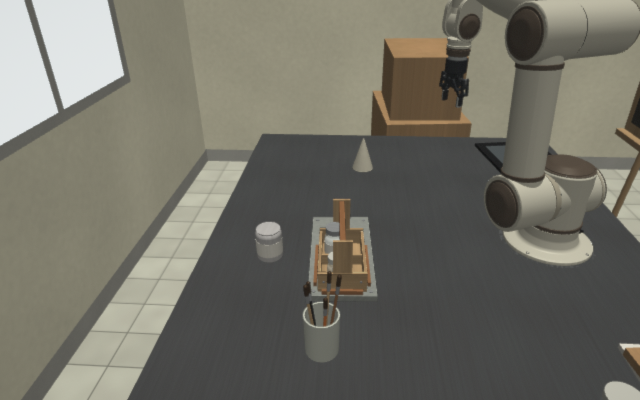

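The top view shows the dock at about (232–346, 193–250), the knob at (328,219) and the tote at left with its bar at about (232–297, 218). The can is at (287,157), the cup at (179,209) and the cone at (466,241). The side view agrees.

Run:
```python
from h import *
import pickle
c=pickle.load(open('top.pkl','rb')); im=c['color']
cv2.imwrite('pics/crop1.png',cv2.resize(im[180:262,215:360,::-1],None,fx=5,fy=5,interpolation=cv2.INTER_CUBIC))
r=im[185:260,222:356].astype(int); g=r.sum(2)/3
m=((g>95)).astype(np.uint8)
m=cv2.morphologyEx(m,cv2.MORPH_OPEN,np.ones((3,3),np.uint8))
cs,_=cv2.findContours(m,0,1); k=max(cs,key=cv2.contourArea)[:,0]+[222,185]
# board edges: world points of hull at z=.018, fit rect on right part
for u,v in [(232.5,196.5),(344.5,193),(346,245.5),(232.5,249.5)]: print(onz(c,u,v,.018))
P=np.array([onz(c,u,v,.018)[:2] for u,v in k],np.float32)
print(cv2.minAreaRect(P),cv2.boxPoints(cv2.minAreaRect(P)))
kb=(g<60).astype(np.uint8); n,l,s,ce=cv2.connectedComponentsWithStats(kb)
for i in range(n):
    if 20<s[i,4]<2000: print(s[i],ce[i]+[222,185],onz(c,*(ce[i]+[222,185]),.06))
for n,u,v,z in(('can',287,156,.09),('cup',179,209,.1),('cone',466,241,.06)): print(n,onz(c,u,v,z))
```

```text
[0.66959537 0.29524033 0.018     ]
[ 0.68252375 -0.06719691  0.018     ]
[ 0.5131452  -0.07110451  0.018     ]
[0.49944032 0.29047951 0.018     ]
((0.5888594388961792, 0.11386340856552124), (0.23832030594348907, 0.43181270360946655), 0.24823474884033203) [[ 0.46876496  0.32925147]
 [ 0.47063583 -0.10255717]
 [ 0.7089539  -0.10152465]
 [ 0.70708305  0.330284  ]]
can [0.78802211 0.11642926 0.09      ]
cup [0.61982907 0.44152437 0.1       ]
cone [ 0.52713867 -0.44230736  0.06      ]
```

View pics/crop1.png

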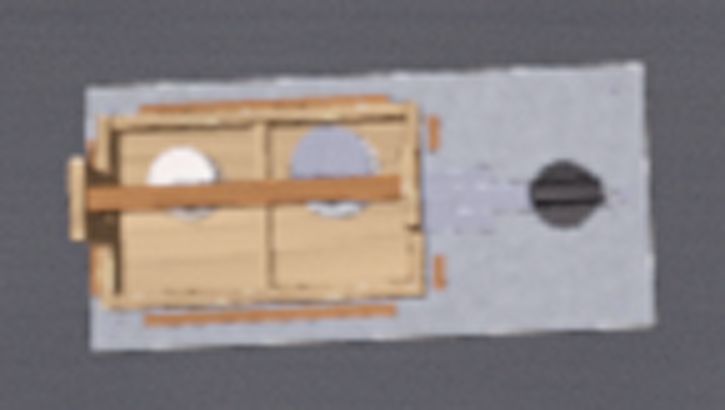

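Run:
```python
from h import *
import pickle
c=pickle.load(open('top.pkl','rb'))
def cr(x,y,z): return onz(c,215+x/5-.4,180+y/5-.4,z)
C=[cr(*p,.018) for p in((88,87),(643,64),(655,325),(93,350))]; print(np.round(C,4))
for a,b in((0,1),(3,2)): d=C[a]-C[b]; print(np.degrees(np.arctan2(-d[0],d[1])),np.linalg.norm(d))
print('knob',cr(566,194,.06),'bar',cr(87,197,.163),cr(400,186,.163))
print('tote rim',[cr(*p,.068).round(4) for p in((98,115),(417,103),(424,296),(102,307))])
o=status.get_obs(); print('tool axes cols\n',R.from_euler('xyz',o['tcp_rot'],degrees=True).as_matrix().round(3))
```

```text
[[ 0.668   0.2962  0.018 ]
 [ 0.6845 -0.063   0.018 ]
 [ 0.516  -0.0698  0.018 ]
 [ 0.4991  0.2882  0.018 ]]
2.6323450417634815 0.35952678928947257
2.697383527977702 0.3584857265555275
knob [ 0.59618824 -0.01160933  0.06      ] bar [0.58481307 0.26878534 0.163     ] [0.59183723 0.08793307 0.163     ]
tote rim [array([0.6438, 0.2804, 0.068 ]), array([0.6522, 0.0817, 0.068 ]), array([0.5321, 0.0764, 0.068 ]), array([0.5247, 0.2747, 0.068 ])]
tool axes cols
 [[-0.     0.39  -0.921]
 [ 0.001 -0.921 -0.39 ]
 [-1.    -0.001  0.   ]]
```

```bash
python3 -m jog '0 -10 -18 0;0 -35 -62 0;0 -65 -115 0;0 -95 -170 0;0 -125 -225 0;0 -150 -268 0;0 -165 -292 0;0 -170 -302 0' 1 60
python3 -m jog '0 -10 -18 -3;0 -35 -62 -12;0 -65 -115 -22;0 -90 -160 -32;0 -110 -200 -42;0 -125 -225 -52;0 -132 -238 -62;0 -136 -243 -69.5'
python3 - <<'E'
from h import *
import pickle
c=snap('wrist','w1.png'); pickle.dump(c,open('w1.pkl','wb')); o=status.get_obs()
print(o['time'],o['q'],o['ee_pos']); print(R.from_euler('xyz',o['tcp_rot'],degrees=True).as_matrix().round(3)); print(c['vfov'],c['cx'],c['cy'])
E
```

```text
time: 1.1
ee_pos: [0.427, -0.23, 0.2313]
tcp_rot: [-104.2, 90.0, 98.9]
wrist_force: [-0.2, 0.0, -0.1]
opening: 0.0854
time: 2.1
ee_pos: [0.5972, -0.0116, 0.2308]
tcp_rot: [-90.1, 89.9, -177.4]
wrist_force: [-0.0, -0.7, -0.1]
opening: 0.0853
2.15 [-1.08978657e+00  1.17143845e+01  1.75594038e+01  9.58856300e+01
  7.03435425e-03  8.58249778e+01] [ 0.59730894 -0.01132741  0.23079607]
[[-0.001  0.999  0.054]
 [ 0.     0.054 -0.999]
 [-1.    -0.001 -0.   ]]
65.70646984690485 317.41967269976743 197.25394762362433
```

View pics/w1.png

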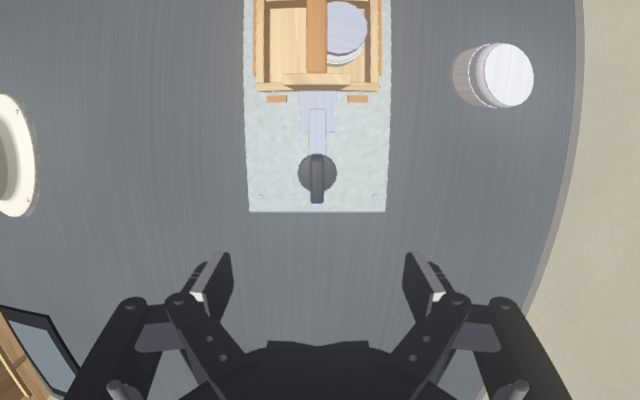

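```bash
cat >> h.py <<'E'
def fz(c,u,v,z):
    f=200/np.tan(np.radians(c['vfov'])/2); M=cv2.Rodrigues(np.array(c['rvec'],float))[0]
    p=np.array([u-c['cx'],v-c['cy']]); r=np.hypot(*p); t=r/f
    d=M.T@np.array([*(p/r*np.sin(t)),np.cos(t)]); o=-M.T@np.array(c['tvec'],float).ravel()
    return o+d*(z-o[2])/d[2]
E
python3 - <<'E'
from h import *
import pickle
c=pickle.load(open('w1.pkl','rb')); im=c['color'].astype(int); g=im.sum(2)/3
roi=(g[140:212,280:356]<70).astype(np.uint8); n,l,s,ce=cv2.connectedComponentsWithStats(roi)
i=1+s[1:,4].argmax(); print(s[i]+[280,140,0,0,0])
cs,_=cv2.findContours((l==i).astype(np.uint8),0,1); k=max(cs,key=cv2.contourArea)[:,0]+[280,140]
P=np.array([fz(c,u,v,.044)[:2] for u,v in k]); 
print('disc x ext',P[:,0].min(),P[:,0].max(),'bbox y',P[:,1].min(),P[:,1].max())
d=np.array([p for p in P if p[1]>np.median(P[:,1])-.03])
print('disc circle',cv2.minEnclosingCircle(P.astype(np.float32)))
B=[fz(c,u,v,.018) for u,v in((249,212),(386,211))]; print('board end',B,'yaw',np.degrees(np.arctan2((B[1]-B[0])[1],(B[1]-B[0])[0])))
mid=(B[0]+B[1])/2; print(mid)
# board sides by threshold per row
for v in(130,150,190,205):
    row=g[v,225:410]; on=np.where(row>135)[0]+225; print(v,on[0],on[-1],fz(c,on[0],v,.018)[:2],fz(c,on[-1],v,.018)[:2])
# bar
for v in (20,40,60):
    row=im[v,295:345]; on=np.where((row[:,0]-row[:,2]>80)&(row[:,0]<215))[0]+295; print(v,on[0],on[-1])
    print(fz(c,on[0],v,.163)[:2],fz(c,on[-1],v,.163)[:2])
E
```

```text
Traceback (most recent call last):
ValueError: attempt to get argmax of an empty sequence
```

Run:
```python
from h import *
import pickle
c=pickle.load(open('w1.pkl','rb')); im=c['color'].astype(int); g=im.sum(2)/3
print(g[174,290:346].astype(int)); print(g[190:206,317].astype(int))
roi=(g[140:210,280:356]<105).astype(np.uint8); n,l,s,ce=cv2.connectedComponentsWithStats(roi)
i=1+s[1:,4].argmax(); print(s[i]+[280,140,0,0,0])
cs,_=cv2.findContours((l==i).astype(np.uint8),0,1); k=max(cs,key=cv2.contourArea)[:,0]+[280,140]
P=np.array([fz(c,u,v,.044)[:2] for u,v in k])
print('x ext',P[:,0].min(),P[:,0].max(),'y',P[:,1].min(),P[:,1].max())
B=[fz(c,u,v,.018) for u,v in((249,212),(386,211))]; print('board end',B,'yaw',np.degrees(np.arctan2((B[1]-B[0])[1],(B[1]-B[0])[0])))
for v in(130,150,190,205):
    row=g[v,225:410]; on=np.where(row>150)[0]+225; print(v,on[0],on[-1],fz(c,on[0],v,.018)[:2],fz(c,on[-1],v,.018)[:2])
for v in (20,40,60):
    row=im[v,295:345]; on=np.where((row[:,0]-row[:,2]>80)&(row[:,0]<215))[0]+295
    print(v,on[0],on[-1],fz(c,on[0],v,.163)[:2],fz(c,on[-1],v,.163)[:2])
```

```text
[211 211 208 208 208 211 211 170 130 118 119 118 119 118 118 119 118 119
 118 108 100 101 110 117 117 116 114 112 111 111 109 106 102  96 104 112
 114 114 113 113 113 111 112 111 110 108 126 187 211 211 210 210 210 211
 212 213]
[104 103 104 103 103 103 101 102 101 100 100  97  98 147 210 211]
[309 155  21  48 371]
x ext 0.5882058753850181 0.61035981261984 y -0.045785500487077774 0.00830422764885342
board end [array([ 0.513811  , -0.07193932,  0.018     ]), array([ 0.68505057, -0.06219146,  0.018     ])] yaw 3.2580616158492726
130 244 390 [0.50866331 0.03011613] [0.67925351 0.03837635]
150 245 389 [0.50996582 0.00624361] [0.68025287 0.01451865]
190 248 386 [ 0.51319671 -0.0431758 ] [ 0.68178264 -0.03492317]
205 249 385 [ 0.51405291 -0.06261215] [ 0.68279266 -0.05432832]
20 307 325 [0.58345139 0.1230804 ] [0.59550364 0.12363744]
40 307 325 [0.58417099 0.10866866] [0.59618663 0.10922807]
60 307 325 [0.58485305 0.09461804] [0.59686664 0.09518126]
```

The wrist view shows the knob disc at (317,174). Casting it gives about (0.5965, -0.012) with yaw about 3°, which agrees with the top view, and the TCP is already over it. I'll descend and grip.

```bash
python3 -m jog '8 0 0 0;30 0 0 0;60 0 0 0;92 0 0 0;124 0 0 0;152 0 0 0;172 0 0 0;181 0 0 0'
python3 -m jog '0 0 0 0;0 0 0 0;0 0 0 0;0 0 0 0;0 0 0 0;0 0 0 0;0 0 0 0;0 0 0 0' 0 50
```

```text
time: 3.15
ee_pos: [0.5959, -0.0126, 0.0487]
tcp_rot: [-91.6, 89.9, -179.3]
wrist_force: [-0.2, 0.3, 0.4]
opening: 0.0854
time: 4.15
ee_pos: [0.5966, -0.012, 0.051]
tcp_rot: [-71.1, 90.0, -158.7]
wrist_force: [-5.8, -1.4, 6.0]
opening: 0.0133
```

```bash
python3 -m jog '0 0 0 -2;0 0 0 -7;0 0 0 -13;0 0 0 -19;0 0 0 -25;0 0 0 -31;0 0 0 -37;0 0 0 -41'
python3 -m jog '0 0 0 -4;0 0 0 -10;0 0 0 -16;0 0 0 -22;0 0 0 -28;0 0 0 -33;0 0 0 -36;0 0 0 -38'
python3 -c "
from h import *
o=status.get_obs();print(o['q'],o['torque'],R.from_euler('xyz',o['tcp_rot'],degrees=True).as_matrix().round(3)[:,1])"
```

```text
time: 5.15
ee_pos: [0.5967, -0.012, 0.0511]
tcp_rot: [-159.8, 90.0, 153.8]
wrist_force: [-5.3, -1.2, 6.6]
opening: 0.0135
time: 6.15
ee_pos: [0.5967, -0.0118, 0.0511]
tcp_rot: [140.6, 90.0, 132.1]
wrist_force: [-5.4, 0.6, 5.9]
opening: 0.0134
[-1.14474351e+00  1.16549498e+01 -2.41051983e+00  7.59500032e+01
  1.64422081e-02  7.30048747e+00] [0.21392521 0.95691428 0.07386437] [0.147 0.989 0.   ]
```

```bash
python3 -m jog '0 0 0 0;0 0 0 0;0 0 0 0;0 0 0 0;0 0 0 0;0 0 0 0;-5 0 0 0;-15 0 0 0' 1
python3 -m jog '-15 0 0 0;-45 0 0 0;-80 0 0 0;-115 0 0 0;-140 0 0 10;-155 0 0 20;-163 0 0 30;-165 0 0 39'
python3 -m jog '0 0 0 4;0 0 0 10;0 0 0 16;0 0 0 22;0 0 0 28;0 0 0 34;0 0 0 38;0 0 0 40'
python3 - <<'E'
from h import *
import pickle
c=snap('wrist','w2.png'); pickle.dump(c,open('w2.pkl','wb')); o=status.get_obs()
print(o['time'],o['q'],o['ee_pos']); print(R.from_euler('xyz',o['tcp_rot'],degrees=True).as_matrix().round(3))
E
```

```text
time: 7.15
ee_pos: [0.5968, -0.012, 0.0656]
tcp_rot: [-173.5, 90.0, 178.0]
wrist_force: [0.3, 0.1, -0.2]
opening: 0.0855
time: 8.15
ee_pos: [0.5973, -0.012, 0.2323]
tcp_rot: [46.8, 89.9, -1.0]
wrist_force: [0.2, 0.2, 0.2]
opening: 0.0854
time: 9.15
ee_pos: [0.5971, -0.012, 0.2314]
tcp_rot: [86.6, 89.9, -1.0]
wrist_force: [0.0, -0.0, -1.3]
opening: 0.0855
9.2 [-1.15429877e+00  1.15869818e+01  1.74521386e+01  9.58112386e+01
  9.45764396e-04  8.65205088e+01] [ 0.59705742 -0.01202543  0.23116489]
[[ 0.001  0.999  0.041]
 [-0.     0.041 -0.999]
 [-1.     0.001  0.   ]]
```

View pics/w2.png

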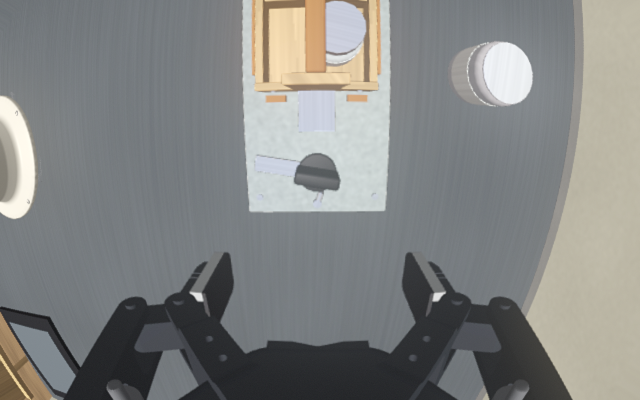

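The latch arm now points left (tip at about (255,160)), well clear of the tongue at (317,112), and the tote is still seated. Next is the handle.

```bash
python3 -m jog '0 0 -8 0;0 0 -32 0;0 -1 -65 0;0 -1 -100 0;0 -2 -135 0;0 -2 -162 -0.3;0 -2 -178 -0.6;0 -2 -184 -0.6'
python3 - <<'E'
from h import *
import pickle
c=snap('wrist','w3.png'); pickle.dump(c,open('w3.pkl','wb')); o=status.get_obs()
print(o['ee_pos']); print(R.from_euler('xyz',o['tcp_rot'],degrees=True).as_matrix().round(3))
im=c['color'].astype(int)
for v in (60,100,140,180,220):
    row=im[v,295:345]; on=np.where((row[:,0]-row[:,2]>80)&(row[:,0]<215))[0]+295
    if len(on): print(v,on[0],on[-1],fz(c,on[0],v,.163)[:2],fz(c,on[-1],v,.163)[:2])
E
```

```text
time: 10.2
ee_pos: [0.587, 0.1725, 0.2303]
tcp_rot: [-16.4, 90.0, -103.3]
wrist_force: [0.2, 0.6, -0.7]
opening: 0.0853
[0.58702182 0.17251758 0.23023049]
[[-0.     0.999  0.054]
 [ 0.     0.054 -0.999]
 [-1.    -0.    -0.   ]]
100 310 328 [0.57743207 0.25119638] [0.58950806 0.25187484]
140 309 327 [0.57816369 0.22372266] [0.59047306 0.22440546]
180 309 327 [0.579549   0.19533904] [0.59224    0.19604256]
220 309 326 [0.58096381 0.1649362 ] [0.59347437 0.16563034]
```

View pics/w3.png

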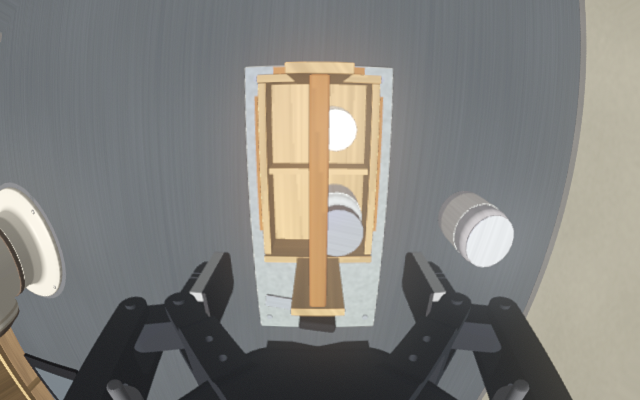

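The bar centre is under the TCP at x≈0.587, parallel within 1°, with the large jar at the near end and the small one at the far end. I'll descend and grip.

```bash
python3 -m jog '4 0 0 0;16 0 0 0;34 0 0 0;54 0 0 0;72 0 0 0;86 0 0 0;95 0 0 0;98 0 0 0'
python3 -m jog '0 0 0 0;0 0 0 0;0 0 0 0;0 0 0 0;0 0 0 0;0 0 0 0;0 0 0 0;0 0 0 0' 0 90
```

```text
time: 11.25
ee_pos: [0.587, 0.1717, 0.1319]
tcp_rot: [-82.8, 90.0, -169.8]
wrist_force: [-0.1, -0.1, 0.9]
opening: 0.0855
time: 12.25
ee_pos: [0.5874, 0.1718, 0.1327]
tcp_rot: [101.0, 89.9, 14.1]
wrist_force: [3.3, 0.3, 4.5]
opening: 0.0126
```

Gripped. I'll lift slowly, straight up, about 95 mm in total.

```bash
python3 -m jog '-0.5 0 0 0;-2 0 0 0;-4 0 0 0;-7 0 0 0;-10 0 0 0;-13 0 0 0;-15 0 0 0;-16 0 0 0'
python3 -m jog '-1 0 0 0;-4 0 0 0;-9 0 0 0;-15 0 0 0;-21 0 0 0;-27 0 0 0;-32 0 0 0;-36 0 0 0'
python3 - <<'E'
from h import *
snap('side','s2.png')
E
```

```text
time: 13.25
ee_pos: [0.5871, 0.1717, 0.1485]
tcp_rot: [97.5, 90.0, 10.6]
wrist_force: [-1.3, -0.7, -6.8]
opening: 0.0126
time: 14.25
ee_pos: [0.5871, 0.1717, 0.1847]
tcp_rot: [92.6, 90.0, 5.7]
wrist_force: [-0.4, -0.3, -6.3]
opening: 0.0125
```

View pics/s2.png

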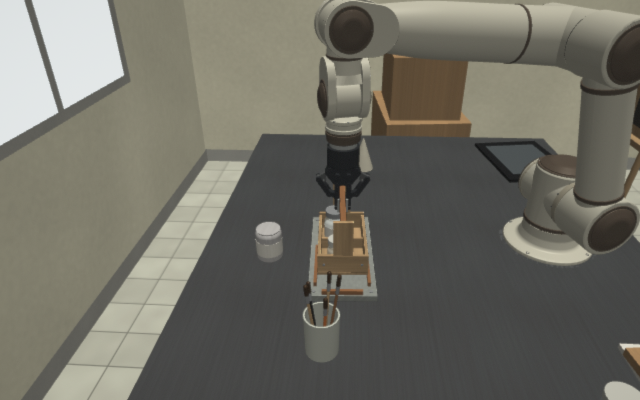

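The tote is in the fingers at about (343,245), off the board, and both jars are still inside. The wrist carries about 6.5 N. I'll lift the rest.

```bash
python3 -m jog '-1 0 0 0;-5 0 0 0;-12 0 0 0;-20 0 0 0;-28 0 0 0;-35 0 0 0;-41 0 0 0;-44 0 0 0'
python3 -m jog '0 0 0 0;0 0 0 0;0 0 0 0;0 0 0 0;0 0 0 0;0 0 0 0;0 0 0 0;0 0 0 0'
python3 - <<'E'
from h import *
c=snap('wrist','w4.png');s=snap('side','s3.png'); o=status.get_obs(); print(o['torque'],o['wrist_force'],o['opening'],np.abs(o['qd']).max())
a=cv2.resize(s['color'][150:320,240:420,::-1],(400,378)); b=cv2.resize(c['color'][:,:,::-1],(400,250))
b=cv2.copyMakeBorder(b,0,128,0,0,cv2.BORDER_CONSTANT); cv2.imwrite('pics/m4.png',np.hstack([a,b]))
E
```

```text
time: 15.3
ee_pos: [0.5872, 0.1717, 0.2287]
tcp_rot: [102.1, 90.0, 15.1]
wrist_force: [-1.7, 0.2, -6.8]
opening: 0.0129
time: 16.3
ee_pos: [0.5871, 0.1717, 0.2283]
tcp_rot: [106.1, 90.0, 19.2]
wrist_force: [0.5, 0.4, -6.3]
opening: 0.0127
[ 0.00098313  0.04803431 -0.01723057] [-0.19860561 -0.23473163 -6.31356287] 0.012811856259913589 0.28706714632744385
```

View pics/m4.png

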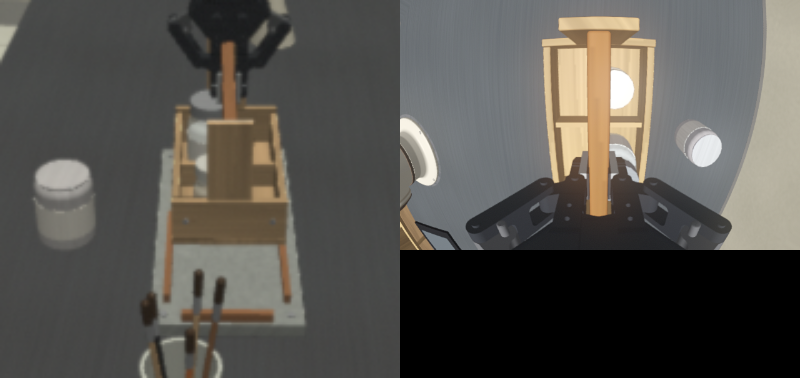

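Run:
```python
from h import *
import pickle
s=pickle.load(open('side.pkl','rb'))
def ony(u,v,y):
    o,d=ray(s,u,v); return (o+d*(y-o[1])/d[1]).round(4)
# far(+y) end: upright top, end-wall top/bottom corners; expected z .261, .164, .114 at y~.278
for n,x,y in(('upright',230,121),('wall L top',174,202),('wall R top',286,202),('wall L bot',173,239),('wall R bot',286,241)):
    print(n,ony(240+x*.45,150+y*.45,.278))
# -y end wall top corners, expected z .164 at y~.078
for x,y in((176,106),(275,107)): print('rear',ony(240+x*.45,150+y*.45,.078))
```

```text
upright [0.5809 0.278  0.2615]
wall L top [0.6372 0.278  0.1632]
wall R top [0.5226 0.278  0.1677]
wall L bot [0.639  0.278  0.1159]
wall R bot [0.5207 0.278  0.1184]
rear [0.6505 0.078  0.1635]
rear [0.532  0.078  0.1657]
```

```bash
python3 -c "
from h import *
print(bot.job_done())"
```

```text
the job is handed in; nothing more can be done
None
```

I turned the latch knob, lifted the tote and handed the job in at about 16 s on the robot's clock. The arm was still holding the tote above the board. The job reports no verdict, so these are my own last checks:

- **Latch:** I turned the knob about 79° counter-clockwise (about 1.37 rad, against the 1.15 needed). The wrist picture showed the latch arm swung well off the tongue, with the tote still seated.
- **Lift:** The tote rose about 96 mm straight up.
- **Level:** End to end it was level within about 0.01 rad. Side to side I read 0.02 to 0.04 rad, partly from measuring a slightly turned tote at a fixed distance. Both are under the 0.1 limit.
- **Grip:** The wrist carried a steady load of about 6.3 N and the opening held at 12.7 mm.
- **Jars and bystanders:** The last pictures show both jars standing in the tote. The brush cup and paint can looked undisturbed. The cone is partly hidden in that view, and the arm kept about 20 cm from it.

No check failed. The small disagreements were the dock's angle (2.5° to 3.2° depending on the view) and the side-to-side tilt above.

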